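Release, close and lock the sample drawer

TASK

The sample drawer stands fully open, held by the latch of its slide: gently press the green release lever down, and with it pressed slide the drawer in, without slamming, until it is fully home; then let go. Finally lock the drawer by turning the orange wing knob on top of the unit clockwise (seen from above) until its screw is fully down and the knob visibly slips past it by at least 20 degrees. Leave the yellow rack lying flat in the drawer and everything else on the bench where it is.

Things in the scene. Friction and masses are not known exactly. Their poses are not given: they have to be found in the camera images.
- unit: White and grey bench unit, fixed, 240 deep (x) x 220 wide (y) x 110 high, open at its front. Origin: centre of its underside, on the bench. Its x axis points from front to back: the drawer closes along +x, opens along -x; z is up. Front rim 120 mm from the origin along -x; the knob's axis at x=+20 mm, y=0.
- drawer (a joint): How far the drawer is out, in m: 0 fully home (hard stop), 0.160 fully open (hard stop, the start). Friction about 1.5 N plus 8 N per m/s; it stays where it is left. Unless the release lever is pressed, its latch tooth meets a fixed strike in the unit's mouth and stops the drawer at about 0.158.
- front (a point): Centre of the outer face of the drawer's blue front panel (143 wide along y, 88 high, from 10 to 98 mm above the bench); moves with the drawer, axes parallel to the unit's. A small black pull lip 80 mm wide stands 12 mm out at its top middle. When home, the outer face stands 14 mm in front of the unit's rim.
- release_lever (a joint): Lever angle, rad: 0 at rest (up), 0.12 at its hard stop; over 0.09 the latch is free. Spring-returned: at the paddle about 4 N to start, 7.5 N to free, 9 N at the stop; over 60 N harms it. Rocks about a pin on the drawer 100 mm inward (+x) of the paddle. Press before sliding: pushing the latched drawer binds it. Keep pressed for the first 25 mm of closing, then it may be let go.
- paddle (a point): Middle of the top of the green paddle, the lever's front end, beside the -y end of the front panel, 61 mm above the bench at rest. 35 long (x) x 24 wide (y) x 6 thick. At its inner (+x) edge stands a thumb rib 12 mm above its top, outer face 17 mm from this point: pushing it along +x slides the drawer. It sinks 9 mm to free the latch, 12 mm to the stop. Axes as the unit's, tilting with the lever.
- lock_spindle (a joint): Angle of the lock screw under the wing knob in rad, grows clockwise seen from above; starts between 0 and 0.5; fully down at its stop 2.2. It turns easily (0.03 N m).
- lock_cap (a joint): Angle by which the wing knob has slipped past its screw, in rad, clockwise; 0 at the start. The knob carries the screw with it until the screw is at its stop; then it slips at about 0.25 N m; further slipping is harmless. A red mark on the rim of the steel disc under the knob (70 diameter) turns with the screw, a white mark on the wing with the knob.
- wing (a point): Centre of the orange wing of the lock knob, 145 mm above the bench on the knob's axis. The wing is a bar 50 long (its x axis) x 14 thick (its y axis) x 26 high, standing on a black disc of 54 diameter and 10 thick whose top is 13 mm below this point. It is pinched across its thickness, from above. Axes turn with the knob.
- rack_mid (a point): Centre of the yellow tube rack (124 x 88 x 30) lying loose in the drawer's tray; z is up. It rides in with the drawer.
- spare_rack: Bystander: a second yellow tube rack, 124 x 88 x 30; loose. Origin: centre of its underside. Leave it alone.
- tube_rack: Bystander: lilac grid rack 172 x 106 x 55 with four capped tubes; loose. Origin: centre of its underside. Leave it alone.
- beaker: Bystander: clear beaker, 72 diameter, 90 high; loose. Origin: centre of its underside. Leave it alone.
- marker: Bystander: marker pen 130 long, 13 thick; loose. Origin: centre of its underside. Leave it alone.
- tube0: Bystander: capped white tube, 33 diameter, 113 high, standing loose in the lilac rack. Origin: centre of its underside.
- tube1: Bystander: capped white tube, 33 diameter, 113 high, standing loose in the lilac rack. Origin: centre of its underside.
- tube2: Bystander: capped white tube, 33 diameter, 113 high, standing loose in the lilac rack. Origin: centre of its underside.
- tube3: Bystander: capped white tube, 33 diameter, 113 high, standing loose in the lilac rack. Origin: centre of its underside.
There are look-alikes about, which are no part of the job. Leave any turquoise look-alike of the part that bears rack_mid alone.

How it is judged:
By the outcome, as a careful person would: the job done as asked, in the order asked, and still so for the second after the job is handed in, with the robot touching nothing.
It also fails if it takes over 69 s, if anything falls off the work surface, if the arm or the gripper's body presses on something with over 40 N, if the wrist force passes 120 N, or if a joint passes its speed limit or range.

ROBOT

A 7-joint arm with a two-finger parallel gripper is mounted at the origin on the work surface. World frame = base frame: x ahead of the robot, y to its left, z up, the work surface at z = 0. Lengths are in m, angles in degrees, forces in N, time in s.
With the tool pointing down it reaches from about 0.425 to 0.875 m from the base axis. Payload 4.7 kg.
Tool frame: the origin (TCP) lies on the front face of the gripper's body, between the roots of the fingers; the fingertips stand 70 mm ahead of it and the grasp point (between the pads) lies 51 mm ahead of it; z points along the fingers, y is the direction in which the jaws open and shut (so a half turn about z gives the same grasp; the last joint's range is limited). The gripper opens to 87 mm and grips with 3 to 60 N. Pads are 19 mm wide; open, the fingers measure 117 mm over their backs; the gripper's body (75 mm by 190 mm) begins 51 mm behind the grasp point.
Start: joints at [-66.457, 18.392, -4.016, 83.108, 1.295, 78.541, -3.26], TCP at [0.251, 0.6, 0.292] pointing down, gripper open.
Joint ranges: [-163.93, 163.93], [-17.29, 119.83], [-79.2, 71.16], [3.27, 140.29], [-89.18, 269.18], [5.43, 117.66], [-154.24, 154.24]. Speed limits (degrees/s): [147.25, 147.25, 180, 180, 180, 180, 180].

INTERFACE

Orientations are given as [roll, pitch, yaw] about the fixed x, y, z axes, in that order (R = Rz(yaw) Ry(pitch) Rx(roll)).
In Python, from cell import env gives the robot as it stands.
- The arm moves only by the tool drive_tool, never from a script. Its argument "commands" is a list of rows, each a list of 7 numbers: the shift along the tool's x, y, z in cm, then the turn, a rotation vector about the tool's x, y, z in degrees, then the opening, from 0 (shut) to 1 (fully open). In form: [[tx, ty, tz, rx, ry, rz, hand], ...]. A call has 1 to 20 rows; each row shifts and turns the commanded pose from where the row before left it, along the tool's axes as they then stand; what a row does not reach is not made up. A row lasts 1/12 s, in which the tool goes at most 41.7 mm and 7.16 degrees, less where a joint would pass 70% of its speed; a pose out of reach is approached as far as the arm can. A call is refused whole if a number of a shift passes 4.17 or a number of a turn 7.16, either way. A call with a gripper value outside its range is refused whole. The fingers move at their own pace and stop on an object; "force" is the grip in N (left out, the last holds). Time passes only in rows, so rows that do not move let the fingers close. It gives the time, the measured TCP pose, the force and the opening at its end, in the units of the state.
- env.get_obs(): the state, without advancing time (a new reading comes with each control period).
- env.read_camera(name): name is "scene" or "top" or "wrist"; returns a dict with "img" (400x640x3 uint8, blue, green, red), "mtx" (3x3 intrinsics, pixels), "pose" (4x4, takes a point from camera to world coordinates). Camera axes: x right, y down, z forward; pixel columns grow to the right and rows downward; lengths in m; the calibration is good to about 2 mm. A picture is of the moment at which its call begins. There is no depth.
- env.sign_off(): hands the job in, once; it reports no verdict.
The state is a dict: "time_s": time; "qpos": joint angles; "joint_velocities": joint speeds; "effort": joint torques, N m; "tool_pos": TCP position; "tool_rot": TCP orientation; "force": force on the tool from outside, world axes, zero at the start; "wrist_torque": the same for the moment, N m; "grip_width": finger opening in m.
Only numpy, scipy, OpenCV 4.12 (cv2) and the standard library are available. Lean on these libraries where they do the work, as an engineer would, in place of code of your own. Each camera call takes 0.05 s, during which the arm holds its last target.

## Working session

There is one attempt and no reset: what is moved stays moved. The work goes in short steps, Python scripts to look and compute and a tool call to move; the robot and the scene stay as the last step left them, time stands still between calls to the robot, and variables do not carry over. Pictures are saved under pics/ and viewed, and the job is handed in when it is done.

Besides the shell and the picture viewer there is one more tool, called after "Emit:" in YAML: its name, and indented under it one key for each argument. drive_tool: Moves the arm, as the interface text tells. Its arguments: {"type":"object","properties":{"commands":{"type":"array"},"force":{"type":"number"}},"required":["commands"]}

```bash
ls; mkdir -p pics
python3 - <<'E'
from cell import env
import cv2
o=env.get_obs();print(o)
for n in ["scene","top","wrist"]:
    r=env.read_camera(n);cv2.imwrite(f"pics/a_{n}.png",r["img"]);print(n,r["mtx"],r["pose"])
E
```

```text
pics
{'time_s': 0.0, 'qpos': array([-66.45768409,  18.43928697,  -4.01721402,  83.17361532,
         1.29634097,  78.53988244,  -3.26018136]), 'joint_velocities': array([ 0.01171842,  0.04218669,  0.04510276,  0.06399011,  0.01560657,
       -0.04199668,  0.00084109]), 'effort': array([-2.05126685e-05, -4.91289961e+01, -4.03777175e-01, -3.12537432e+01,
       -6.38970709e-02,  4.34494636e-02,  1.78511141e-04]), 'tool_pos': array([0.25107212, 0.59911031, 0.29117031]), 'tool_rot': array([-1.79892538e+02,  6.42111695e-03,  1.57269094e+02]), 'force': array([-0.11053114,  0.44962536,  0.45178884]), 'wrist_torque': array([-0.0305259 , -0.04649709,  0.01529815]), 'grip_width': 0.0871983368261209}
scene [[380.68111063   0.         320.44246313]
 [  0.         380.68111063 200.64468156]
 [  0.           0.           1.        ]] [[ 0.34359385  0.65280883 -0.67511769  1.30358838]
 [ 0.93911165 -0.24155577  0.24437701 -0.28320516]
 [-0.0035471  -0.71797732 -0.69605746  0.93374771]
 [ 0.          0.          0.          1.        ]]
top [[411.59478386   0.         326.79031078]
 [  0.         411.59478386 198.62858253]
 [  0.           0.           1.        ]] [[ 0.01514122 -0.99288121  0.11814249  0.37922376]
 [-0.99932975 -0.01896524 -0.031311    0.0247539 ]
 [ 0.03332871 -0.11758922 -0.99250288  1.24949986]
 [ 0.          0.          0.          1.        ]]
wrist [[304.14409417   0.         320.66531928]
 [  0.         304.14409417 193.61376967]
 [  0.           0.           1.        ]] [[ 0.38752794  0.88697198  0.25120271  0.18264126]
 [ 0.92185513 -0.37218634 -0.10798355  0.62758882]
 [-0.00228417  0.27341915 -0.96189228  0.38561656]
 [ 0.          0.          0.          1.        ]]
```

View pics/a_scene.png

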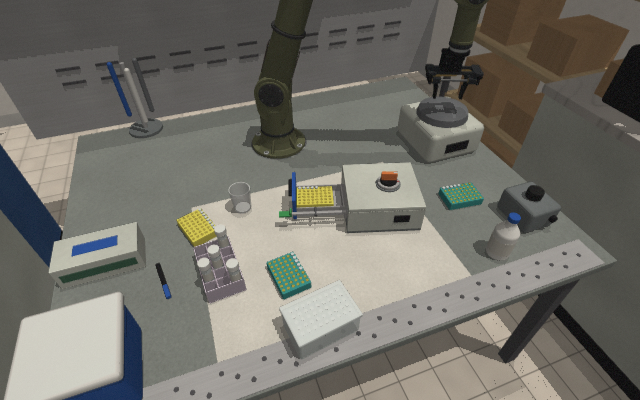

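View pics/a_top.png

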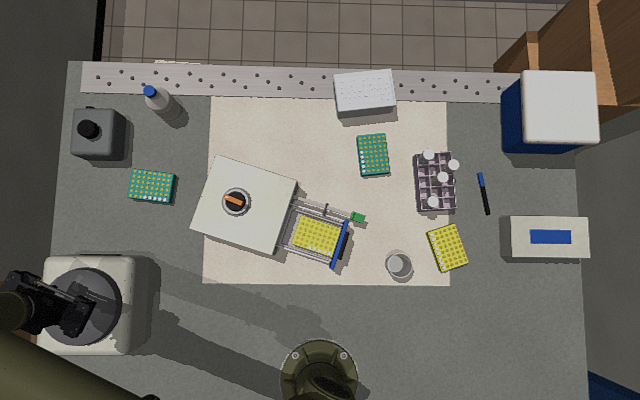

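View pics/a_wrist.png

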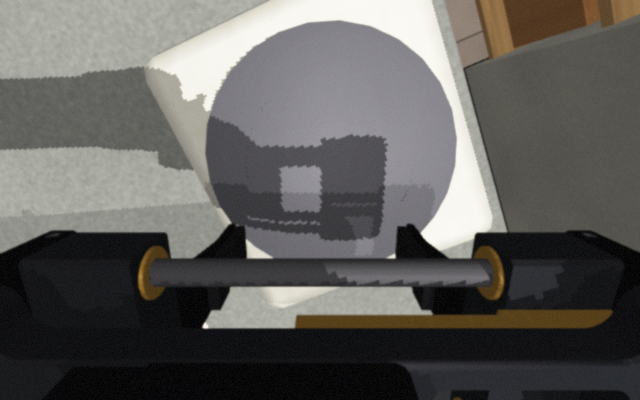

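Candidates, by top-view pixel:
- Paddle: the green tab at (358,217). The turquoise racks at (373,155) and (152,185) are not it.
- Knob: the orange wing at (235,200). The grey round drum at (83,305) is not it.
- Rack: the yellow rack in the drawer at (318,236). The spare is at (447,247).

I choose (358,217) and (235,200), and check both in a close crop.

```bash
cat > h.py <<'E'
import numpy as np, cv2
def ray(r,px):
    p=cv2.undistortPoints(np.array([[px]],float),r["mtx"],None)[0,0]
    R=r["pose"][:3,:3]; return r["pose"][:3,3], R@np.array([p[0],p[1],1.])
def plane(r,px,z):
    c,d=ray(r,px); return c+d*(z-c[2])/d[2]
def tri(r1,p1,r2,p2):
    c1,d1=ray(r1,p1);c2,d2=ray(r2,p2)
    s=np.linalg.lstsq(np.stack([d1,-d2],1),c2-c1,rcond=None)[0]
    a=c1+s[0]*d1;b=c2+s[1]*d2;return (a+b)/2,np.linalg.norm(a-b)
def proj(r,P):
    q=np.linalg.inv(r["pose"])@np.append(P,1);q=r["mtx"]@q[:3];return q[:2]/q[2]
def blobs(img,lo,hi,mn=8):
    m=cv2.inRange(cv2.cvtColor(img,cv2.COLOR_BGR2HSV),lo,hi)
    n,l,s,c=cv2.connectedComponentsWithStats(m)
    return [(s[i].tolist(),c[i].round(1).tolist()) for i in range(1,n) if s[i][4]>=mn],m
def crop(img,x0,y0,x1,y1,k): return cv2.resize(img[y0:y1,x0:x1],None,fx=k,fy=k,interpolation=cv2.INTER_CUBIC)
E
python3 - <<'E'
from h import *
t=cv2.imread("pics/a_top.png");s=cv2.imread("pics/a_scene.png")
cv2.imwrite("pics/c_top.png",crop(t,185,145,385,285,4))
cv2.imwrite("pics/c_scene.png",crop(s,265,155,430,245,4.8))
for n,i in(("top",t),("scene",s)):
  for c,lo,hi in(("green",(50,120,60),(75,255,255)),("orange",(5,150,100),(15,255,255)),("blue",(105,120,60),(125,255,255)),("yellow",(24,120,100),(34,255,255))):
    print(n,c,[b for b in blobs(i,lo,hi,15)[0]])
E
```

```text
top green [([351, 212, 14, 11, 100], [357.4, 217.3])]
top orange [([224, 195, 19, 11, 81], [234.2, 200.1])]
top blue [([501, 80, 20, 68, 922], [510.7, 115.0]), ([143, 85, 12, 12, 101], [148.7, 90.4]), ([478, 172, 7, 15, 63], [480.9, 179.2]), ([330, 220, 19, 49, 234], [339.0, 244.1]), ([530, 230, 41, 14, 549], [550.6, 236.3])]
top yellow [([292, 216, 49, 41, 1217], [316.0, 235.1]), ([428, 224, 41, 48, 1099], [448.8, 246.8])]
scene green [([279, 209, 13, 8, 64], [284.9, 213.8])]
scene orange [([382, 172, 15, 8, 109], [388.6, 175.6])]
scene blue [([107, 62, 25, 54, 263], [118.4, 87.7]), ([0, 146, 61, 119, 3105], [25.8, 209.3]), ([292, 172, 4, 40, 145], [293.6, 191.3]), ([508, 212, 13, 12, 120], [513.9, 217.6]), ([72, 236, 45, 20, 416], [93.9, 245.5]), ([163, 284, 8, 15, 75], [166.3, 291.0]), ([65, 307, 77, 93, 2034], [123.4, 369.4])]
scene yellow [([297, 186, 37, 21, 673], [314.7, 196.7]), ([177, 210, 39, 36, 808], [196.2, 227.7])]
```

View pics/c_top.png

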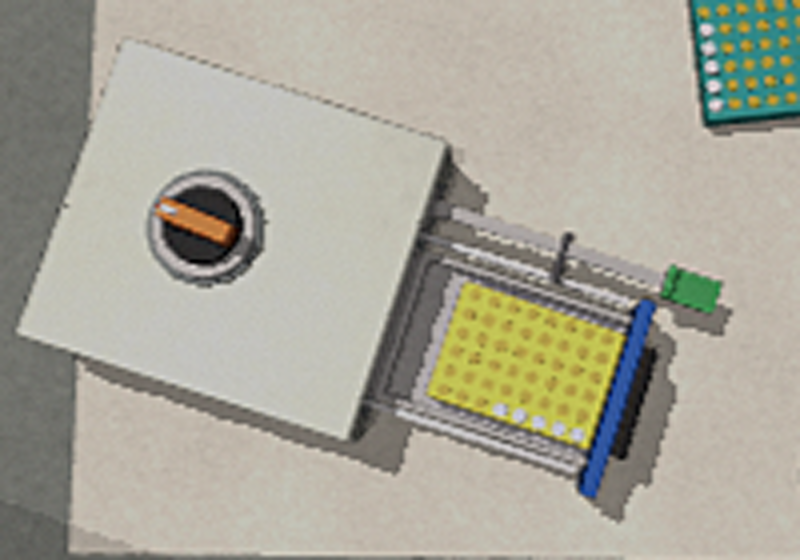

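View pics/c_scene.png

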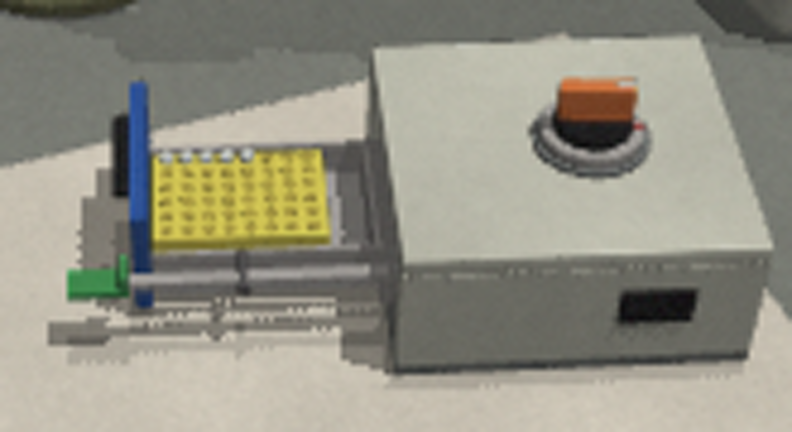

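```bash
cat > m.py <<'E'
from h import *
from cell import env
t=env.read_camera("top");s=env.read_camera("scene")
C=[plane(t,p,.11) for p in [(216.3,154.5),(297.4,181.3),(273,255),(189.5,228)]]
C=np.array(C);print(C.round(4)); 
print("lens",[np.linalg.norm(C[i]-C[(i+1)%4]).round(4) for i in range(4)])
print("yaw x", [np.degrees(np.arctan2(*(d[1::-1]))).round(1) for d in (C[0]-C[1],C[3]-C[2])], "y",[np.degrees(np.arctan2(*(d[1::-1]))).round(1)-90 for d in (C[3]-C[0],C[2]-C[1])])
print("unit centre",C.mean(0))
# unit mask
print("wing tri",tri(t,(234.2,200.1),s,(388.6,175.6)))
print("pad tri",tri(t,(357.4,217.3),s,(284.9,213.8)))
print("pad plane .061",plane(t,(358.2,217.5),.061))
print("wing plane",plane(t,(234.4,200.1),.152))
b,m=blobs(t["img"],(105,120,60),(125,255,255),15)
m[:,:320]=0;m[:,355:]=0;m[:215]=0;m[275:]=0
ys,xs=np.nonzero(m)
print(cv2.minAreaRect(np.stack([xs,ys],1).astype(np.float32)))
E
python3 m.py
```

```text
[[0.6334 0.3002 0.11  ]
 [0.5621 0.0718 0.11  ]
 [0.3569 0.1335 0.11  ]
 [0.4268 0.3633 0.11  ]]
lens [np.float64(0.2392), np.float64(0.2143), np.float64(0.2402), np.float64(0.216)]
yaw x [np.float64(72.7), np.float64(73.1)] y [np.float64(73.0), np.float64(73.19999999999999)]
unit centre [0.49478827 0.21718664 0.11      ]
wing tri (array([0.50248421, 0.23924475, 0.14133358]), np.float64(0.0004948842833478019))
pad tri (array([ 0.46842269, -0.10265451,  0.05494732]), np.float64(0.0008164090531887936))
pad plane .061 [ 0.46731469 -0.10473087  0.061     ]
wing plane [0.50121013 0.23641974 0.152     ]
((339.07305908203125, 244.0235595703125), (4.881343841552734, 50.594058990478516), 17.87869644165039)
```

Emit:
drive_tool:
  commands:
    - [-3.5, 0, 0, 0, 0, -5.7, 0]
    - [-4, 0, 0, 0, 0, 0, 0]
    - [-4, 0, 0, 0, 0, 0, 0]
    - [-4, 0, 0, 0, 0, 0, 0]
    - [-4, 0, 0, 0, 0, 0, 0]
    - [-1.3, -3.5, 0, 0, 0, 0, 0]
    - [-1.3, -3.5, 0, 0, 0, 0, 0]
    - [-1.3, -3.5, 0, 0, 0, 0, 0]
    - [-1.3, -3.5, 0, 0, 0, 0, 0]
    - [-1.3, -3.5, 0, 0, 0, 0, 0]
    - [-1.3, -3.5, 0, 0, 0, 0, 0]
    - [-1.3, -3.5, 0, 0, 0, 0, 0]
    - [-1.3, -3.5, 0, 0, 0, 0, 0]
    - [-1.3, -3.5, 0, 0, 0, 0, 0]
    - [-1.3, -3.5, 0, 0, 0, 0, 0]
  force: 20

```text
time_s: 1.5
tool_pos: [0.458, 0.1645, 0.2924]
tool_rot: [180.0, 0.0, 163.0]
force: [0.5, 0.3, -0.0]
grip_width: 0.0016
```

Emit:
drive_tool:
  commands:
    - [-1.3, -3.7, 0.4, 0, 0, 0, 0]
    - [-1.3, -3.7, 0.4, 0, 0, 0, 0]
    - [-1.3, -3.7, 0.4, 0, 0, 0, 0]
    - [-1.3, -3.7, 0.4, 0, 0, 0, 0]
    - [-1.3, -3.7, 0.4, 0, 0, 0, 0]
    - [-1.2, -3.5, 0.4, 0, 0, 0, 0]
    - [-1, -3.5, 0.4, 0, 0, 0, 0]
    - [0, 0, 0, 0, 0, 0, 0]

```text
time_s: 2.17
tool_pos: [0.4653, -0.1112, 0.264]
tool_rot: [-179.8, 0.0, 162.3]
force: [-0.2, 0.5, 0.6]
grip_width: 0.0006
```

Run:
```python
from h import *
from cell import env
o=env.get_obs();print(o["tool_pos"],o["tool_rot"],o["qpos"].round(1))
r=env.read_camera("wrist");cv2.imwrite("pics/w1.png",r["img"])
np.savez("w1.npz",**r)
print([b for b in blobs(r["img"],(50,120,60),(75,255,255),15)[0]],proj(r,[.467,-.105,.061]))
```

```text
[ 0.46527651 -0.11116389  0.26404356] [-1.79816057e+02  4.31286460e-02  1.62331564e+02] [-19.8  -2.8  29.3 109.9   1.6  72.6  81.3]
[([311, 174, 40, 25, 868], [330.3, 184.8])] [328.33306264 183.39566705]
```

View pics/w1.png

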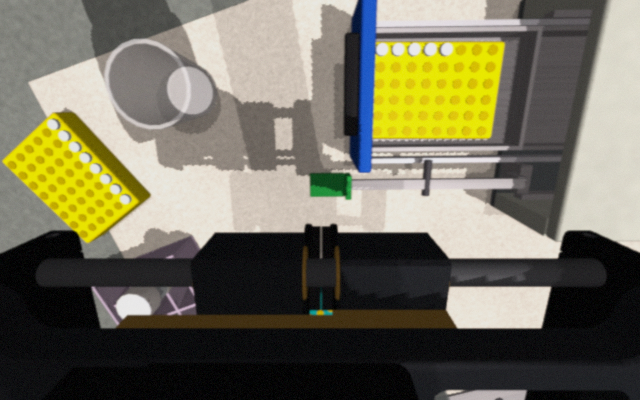

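```bash
cat >> h.py <<'E'
O=np.array([.495,.217]);A=np.radians(73);XU=np.array([np.cos(A),np.sin(A)]);YU=np.array([-XU[1],XU[0]])
def tou(P): d=np.array(P)[:2]-O; return np.array([d@XU,d@YU])
def tow(u): return O+u[0]*XU+u[1]*YU
E
python3 - <<'E'
from h import *
r=dict(np.load("w1.npz"))
cv2.imwrite("pics/w1c.png",crop(r["img"],290,140,430,240,5.5))
for n,p,z in[("front-left far",(311,174.5),.061),("front near",(311,197),.061),("ctr row",(311,186),.061),("rib base",(345,186),.061),("panel end top",(366,171),.098),("panel top other",(370,0),.098)]:
    print(n,tou(plane(r,p,z)))
E
```

```text
front-left far [-0.33337061 -0.05801106]
front near [-0.33387548 -0.08144672]
ctr row [-0.33362602 -0.06986672]
rib base [-0.29931878 -0.07027341]
panel end top [-0.28394907 -0.04741811]
panel top other [-0.28460781  0.08370103]
```

View pics/w1c.png

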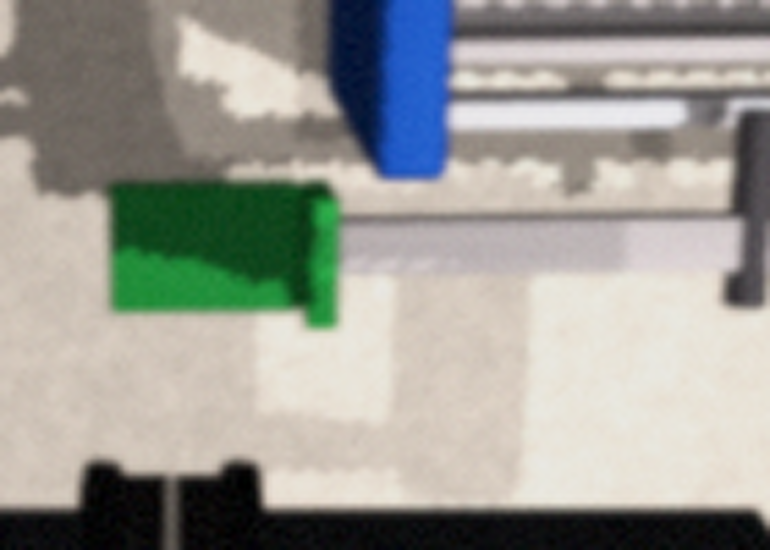

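The crop shows the green paddle, with its thumb rib on the +x side and the lever arm running behind it. Its top spans about (311–345, 174–197) in the wrist picture, and it clears the blue panel's end at (366,171). I now go down to just above it.

Emit:
drive_tool:
  commands:
    - [-0.2, 0.3, 2.5, 0, 0, -0.7, 0]
    - [0, 0, 3, 0, 0, 0, 0]
    - [0, 0, 3, 0, 0, 0, 0]
    - [0, 0, 2.5, 0, 0, 0, 0]
    - [0, 0, 1, 0, 0, 0, 0]
    - [0, 0, 0, 0, 0, 0, 0]
    - [0, 0, 0, 0, 0, 0, 0]

```text
time_s: 2.8
tool_pos: [0.4699, -0.1, 0.1448]
tool_rot: [180.0, 0.0, 163.7]
force: [0.3, -0.1, 0.2]
grip_width: 0.0007
```

```bash
cat > st.py <<'E'
from h import *
from cell import env
import sys
o=env.get_obs();print(o["time_s"],o["tool_pos"].round(4),"u",tou(o["tool_pos"]).round(4),o["tool_rot"].round(1),o["qpos"].round(0),"F",o["force"].round(1),"Fu",round(float(o["force"][:2]@XU),1),round(float(o["force"][:2]@YU),1))
for n in sys.argv[2:]:
    r=env.read_camera(n);cv2.imwrite(f"pics/{sys.argv[1]}_{n}.png",r["img"]);np.savez(f"{sys.argv[1]}_{n}.npz",**r)
E
python3 st.py d1 wrist scene
python3 - <<'E'
from h import *
a=cv2.imread("pics/d1_wrist.png");b=cv2.imread("pics/d1_scene.png")
cv2.imwrite("pics/d1.png",np.vstack([cv2.resize(a[100:300,160:560],(640,320)),crop(b,255,160,375,212,5.33)[:277,:640]]))
E
```

```text
2.8 [ 0.4699 -0.1     0.1448] u [-0.3105 -0.0687] [180.    0.  163.7] [-19.   5.  30. 117.  -3.  58.  86.] F [ 0.3 -0.1  0.2] Fu 0.0 -0.3
```

View pics/d1.png

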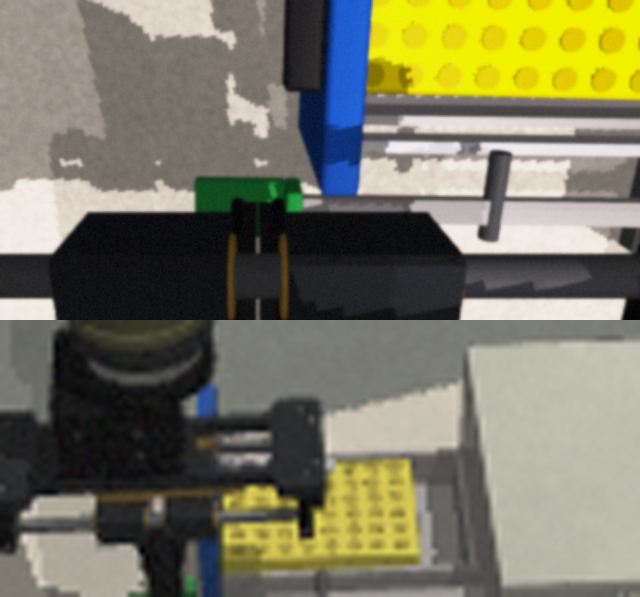

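Emit:
drive_tool:
  commands:
    - [-0.1, -0.7, 0, 0, 0, 0.7, 0]
    - [0, 0, 0, 0, 0, 0, 0]
    - [0, 0, 0.6, 0, 0, 0, 0]
    - [0, 0, 0.5, 0, 0, 0, 0]
    - [0, 0, 0.3, 0, 0, 0, 0]
    - [0, 0, 0, 0, 0, 0, 0]
    - [0, 0, 0, 0, 0, 0, 0]

```text
time_s: 3.48
tool_pos: [0.4685, -0.1076, 0.1304]
tool_rot: [-180.0, -0.0, 163.0]
force: [-1.7, -0.6, 4.5]
grip_width: 0.0006
```

```bash
python3 st.py d2 wrist
```

```text
3.4833 [ 0.4685 -0.1076  0.1304] u [-0.3182 -0.0696] [-180.   -0.  163.] [-19.   7.  30. 118.  -4.  56.  86.] F [-1.7 -0.6  4.5] Fu -1.1 1.4
```

Emit:
drive_tool:
  commands:
    - [0, 0, 0.3, 0, 0, 0, 0]
    - [0, 0, 0.3, 0, 0, 0, 0]
    - [0, 0, 0.2, 0, 0, 0, 0]
    - [0, 0, 0.2, 0, 0, 0, 0]
    - [0, 0, 0, 0, 0, 0, 0]
    - [0, 0, 0, 0, 0, 0, 0]

```text
time_s: 4.03
tool_pos: [0.4687, -0.1075, 0.121]
tool_rot: [180.0, 0.0, 163.0]
force: [-2.3, 0.7, 8.3]
grip_width: 0.0003
```

```bash
python3 st.py d3 wrist
```

```text
4.0333 [ 0.4687 -0.1075  0.121 ] u [-0.318  -0.0698] [180.   0. 163.] [-18.   7.  30. 119.  -5.  55.  87.] F [-2.3  0.7  8.3] Fu -0.0 2.4
```

View pics/d3_wrist.png

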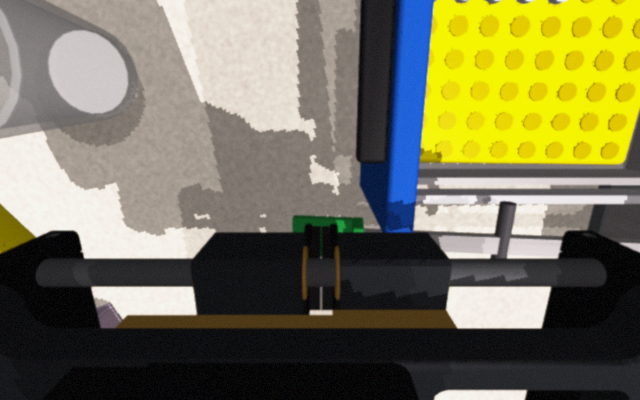

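Emit:
drive_tool:
  commands:
    - [0, 0, 0.15, 0, 0, 0, 0]
    - [0, 0, 0, 0, 0, 0, 0]
    - [0, 0.2, 0, 0, 0, 0, 0]
    - [0, 0.2, 0, 0, 0, 0, 0]
    - [0, 0.2, 0, 0, 0, 0, 0]
    - [0, 0.2, 0, 0, 0, 0, 0]
    - [0, 0.2, 0, 0, 0, 0, 0]
    - [0, 0.2, 0, 0, 0, 0, 0]
    - [0, 0, 0, 0, 0, 0, 0]

```text
time_s: 4.83
tool_pos: [0.4723, -0.096, 0.1196]
tool_rot: [180.0, 0.0, 163.0]
force: [-2.5, -0.2, 9.3]
grip_width: 0.0004
```

```bash
python3 st.py d4 wrist top
```

```text
4.8333 [ 0.4723 -0.096   0.1196] u [-0.306  -0.0698] [180.   0. 163.] [-19.   8.  29. 118.  -5.  55.  86.] F [-2.5 -0.2  9.3] Fu -0.9 2.3
```

View pics/d4_wrist.png

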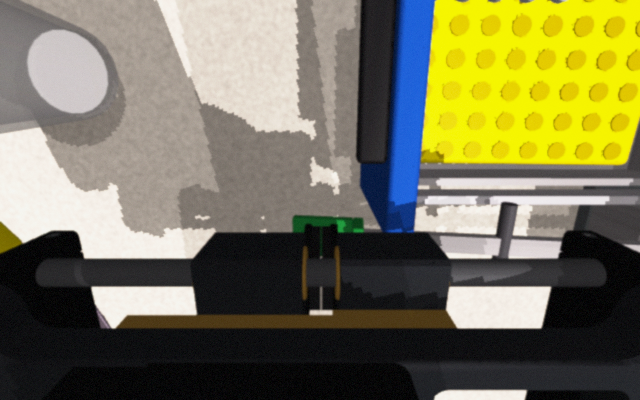

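The paddle and drawer moved in with the fingers by 12 mm, at a small force, so the latch is free. I continue with it pressed.

Emit:
drive_tool:
  commands:
    - [0, 0.25, 0, 0, 0, 0, 0]
    - [0, 0.3, 0, 0, 0, 0, 0]
    - [0, 0.3, 0, 0, 0, 0, 0]
    - [0, 0.3, 0, 0, 0, 0, 0]
    - [0, 0.3, 0, 0, 0, 0, 0]
    - [0, 0.3, 0, 0, 0, 0, 0]
    - [0, 0.3, 0, 0, 0, 0, 0]
    - [0, 0.3, 0, 0, 0, 0, 0]
    - [0, 0.3, 0, 0, 0, 0, 0]
    - [0, 0.3, 0, 0, 0, 0, 0]
    - [0, 0.3, 0, 0, 0, 0, 0]
    - [0, 0.3, 0, 0, 0, 0, 0]
    - [0, 0.3, 0, 0, 0, 0, 0]
    - [0, 0.3, 0, 0, 0, 0, 0]
    - [0, 0.3, 0, 0, 0, 0, 0]
    - [0, 0, 0, 0, 0, 0, 0]

```text
time_s: 6.27
tool_pos: [0.4855, -0.0531, 0.1197]
tool_rot: [180.0, 0.0, 163.0]
force: [-2.1, 1.2, 8.6]
grip_width: 0.0003
```

```bash
python3 st.py d5 wrist
```

```text
6.2667 [ 0.4855 -0.0531  0.1197] u [-0.2611 -0.0698] [180.   0. 163.] [-22.   8.  27. 118.  -5.  55.  80.] F [-2.1  1.2  8.6] Fu 0.5 2.3
```

View pics/d5_wrist.png

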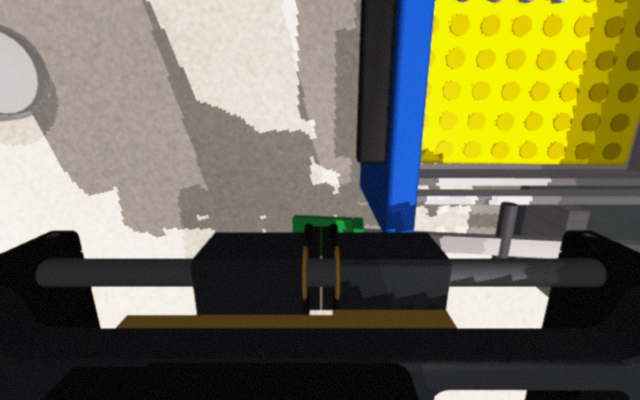

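Emit:
drive_tool:
  commands:
    - [0, 0.3, 0, 0, 0, 0, 0]
    - [0, 0.35, 0, 0, 0, 0, 0]
    - [0, 0.35, 0, 0, 0, 0, 0]
    - [0, 0.35, 0, 0, 0, 0, 0]
    - [0, 0.35, 0, 0, 0, 0, 0]
    - [0, 0.35, 0, 0, 0, 0, 0]
    - [0, 0.35, 0, 0, 0, 0, 0]
    - [0, 0.35, 0, 0, 0, 0, 0]
    - [0, 0.35, 0, 0, 0, 0, 0]
    - [0, 0.35, 0, 0, 0, 0, 0]
    - [0, 0.35, 0, 0, 0, 0, 0]
    - [0, 0.35, 0, 0, 0, 0, 0]
    - [0, 0.35, 0, 0, 0, 0, 0]
    - [0, 0.35, 0, 0, 0, 0, 0]
    - [0, 0.35, 0, 0, 0, 0, 0]
    - [0, 0.35, 0, 0, 0, 0, 0]
    - [0, 0.35, 0, 0, 0, 0, 0]
    - [0, 0.35, 0, 0, 0, 0, 0]
    - [0, 0.35, 0, 0, 0, 0, 0]
    - [0, 0.3, 0, 0, 0, 0, 0]

```text
time_s: 7.98
tool_pos: [0.5055, 0.0124, 0.1197]
tool_rot: [180.0, 0.0, 163.0]
force: [-1.7, -1.1, 8.9]
grip_width: 0.0007
```

Emit:
drive_tool:
  commands:
    - [0, 0.25, 0, 0, 0, 0, 0]
    - [0, 0.25, 0, 0, 0, 0, 0]
    - [0, 0.2, 0, 0, 0, 0, 0]
    - [0, 0.2, 0, 0, 0, 0, 0]
    - [0, 0.2, 0, 0, 0, 0, 0]
    - [0, 0.1, 0, 0, 0, 0, 0]
    - [0, 0, 0, 0, 0, 0, 0]

```text
time_s: 8.57
tool_pos: [0.5092, 0.0242, 0.1198]
tool_rot: [180.0, 0.0, 163.0]
force: [-2.7, -0.7, 9.4]
grip_width: 0.0004
```

```bash
python3 st.py d6 wrist scene
```

```text
8.5667 [0.5092 0.0242 0.1198] u [-0.1802 -0.0699] [180.   0. 163.] [-28.  11.  24. 115.  -5.  55.  72.] F [-2.7 -0.7  9.4] Fu -1.4 2.4
```

View pics/d6_wrist.png

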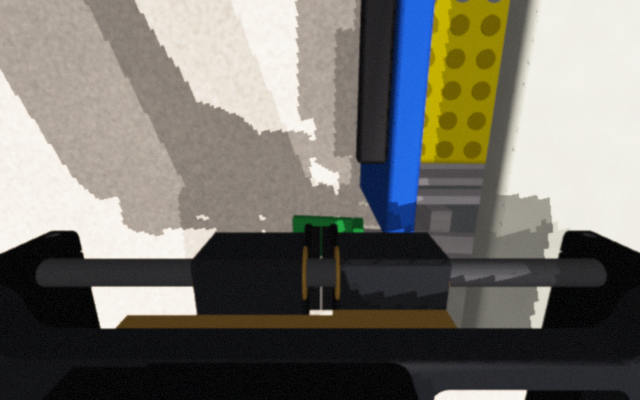

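Emit:
drive_tool:
  commands:
    - [0, 0.2, 0, 0, 0, 0, 0]
    - [0, 0.2, 0, 0, 0, 0, 0]
    - [0, 0.2, 0, 0, 0, 0, 0]
    - [0, 0.2, 0, 0, 0, 0, 0]
    - [0, 0.2, 0, 0, 0, 0, 0]
    - [0, 0.15, 0, 0, 0, 0, 0]
    - [0, 0.15, 0, 0, 0, 0, 0]
    - [0, 0.15, 0, 0, 0, 0, 0]
    - [0, 0.15, 0, 0, 0, 0, 0]
    - [0, 0.1, 0, 0, 0, 0, 0]
    - [0, 0.1, 0, 0, 0, 0, 0]
    - [0, 0.1, 0, 0, 0, 0, 0]
    - [0, 0, 0, 0, 0, 0, 0]

```text
time_s: 9.75
tool_pos: [0.5147, 0.0423, 0.1198]
tool_rot: [180.0, 0.0, 163.0]
force: [-2.9, -0.4, 9.3]
grip_width: 0.0001
```

Emit:
drive_tool:
  commands:
    - [0, 0.1, 0, 0, 0, 0, 0]
    - [0, 0.1, 0, 0, 0, 0, 0]
    - [0, 0.1, 0, 0, 0, 0, 0]
    - [0, 0.1, 0, 0, 0, 0, 0]
    - [0, 0.1, 0, 0, 0, 0, 0]
    - [0, 0, 0, 0, 0, 0, 0]

```text
time_s: 10.25
tool_pos: [0.5158, 0.0458, 0.1196]
tool_rot: [-179.9, -0.0, 162.9]
force: [-3.2, -3.3, 8.2]
grip_width: 0.0004
```

```bash
python3 st.py d7 wrist scene
python3 - <<'E'
from h import *
a=cv2.imread("pics/d7_wrist.png");b=cv2.imread("pics/d7_scene.png")
cv2.imwrite("pics/d7.png",np.vstack([cv2.resize(a[100:300,160:560],(640,320)),crop(b,295,160,415,212,5.33)[:277,:640]]))
E
```

```text
10.25 [0.5158 0.0458 0.1196] u [-0.1576 -0.07  ] [-179.9   -0.   162.9] [-29.  12.  23. 114.  -6.  56.  70.] F [-3.2 -3.3  8.2] Fu -4.1 2.1
```

View pics/d7.png

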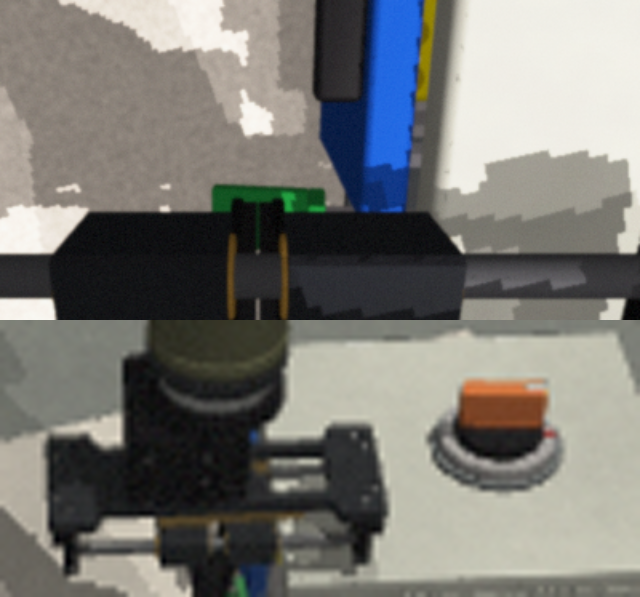

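Emit:
drive_tool:
  commands:
    - [0, 0.15, 0, 0, 0, 0, 0]
    - [0, 0.15, 0, 0, 0, 0, 0]
    - [0, 0.15, 0, 0, 0, 0, 0]
    - [0, 0.15, 0, 0, 0, 0, 0]
    - [0, 0, 0, 0, 0, 0, 0]
    - [0, 0, 0, 0, 0, 0, 0]

```text
time_s: 10.85
tool_pos: [0.5171, 0.0482, 0.1197]
tool_rot: [-179.7, -0.0, 162.8]
force: [-3.8, -8.5, 13.2]
grip_width: 0.0004
```

```bash
python3 st.py d8 wrist
python3 - <<'E'
from h import *
a=cv2.imread("pics/d8_wrist.png")
cv2.imwrite("pics/d8.png",cv2.resize(a[100:300,160:560],(640,320)))
E
```

```text
10.85 [0.5171 0.0482 0.1197] u [-0.1549 -0.0705] [-179.7   -0.   162.8] [-29.  12.  23. 113.  -5.  56.  69.] F [-3.8 -8.5 13.2] Fu -9.2 1.1
```

View pics/d8.png

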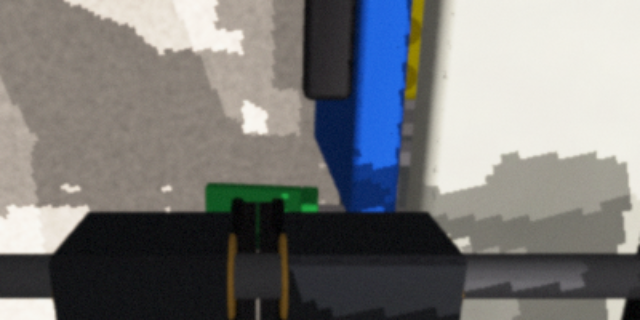

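Emit:
drive_tool:
  commands:
    - [0, 0, -0.5, 0, 0, 0, 0]
    - [0, 0, -0.8, 0, 0, 0, 0]
    - [0, 0, -1.5, 0, 0, 0, 0]
    - [0, 0, -2.5, 0, 0, 0, 0]
    - [0, 0, -2.5, 0, 0, 0, 0]
    - [0, 0, -2.5, 0, 0, 0, 0.6]
    - [0, 0, -2.5, 0, 0, 0, 0.6]
    - [0, 0, 0, 0, 0, 0, 0.6]
    - [0, 0, 0, 0, 0, 0, 0.6]

```text
time_s: 11.65
tool_pos: [0.5183, 0.0528, 0.248]
tool_rot: [179.9, 0.1, 163.0]
force: [-0.0, 0.3, -0.4]
grip_width: 0.0194
```

```bash
python3 st.py e1 wrist top scene
python3 - <<'E'
from h import *
t=cv2.imread("pics/e1_top.png");s=cv2.imread("pics/e1_wrist.png")
cv2.imwrite("pics/e1.png",np.hstack([crop(t,185,145,325,285,3),cv2.resize(s,(380,238))[:,:] if 0 else cv2.copyMakeBorder(cv2.resize(s,(380,238)),0,182,0,0,0)]))
E
```

```text
11.65 [0.5183 0.0528 0.248 ] u [-0.1502 -0.0702] [1.799e+02 1.000e-01 1.630e+02] [-31.   4.  23. 106.  -2.  71.  66.] F [-0.   0.3 -0.4] Fu 0.3 0.1
```

View pics/e1.png

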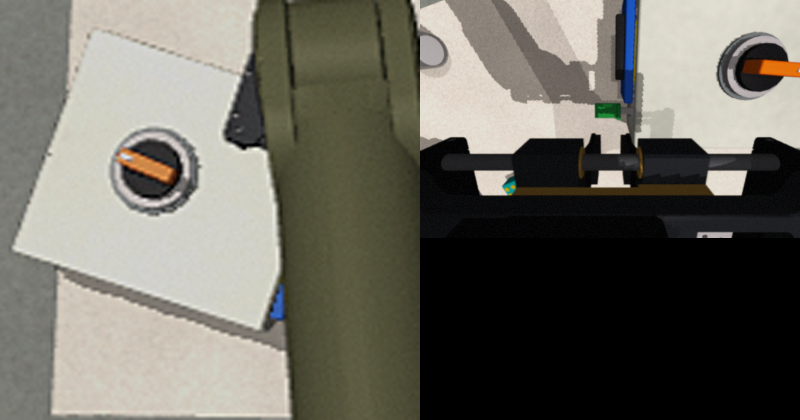

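View pics/e1_wrist.png

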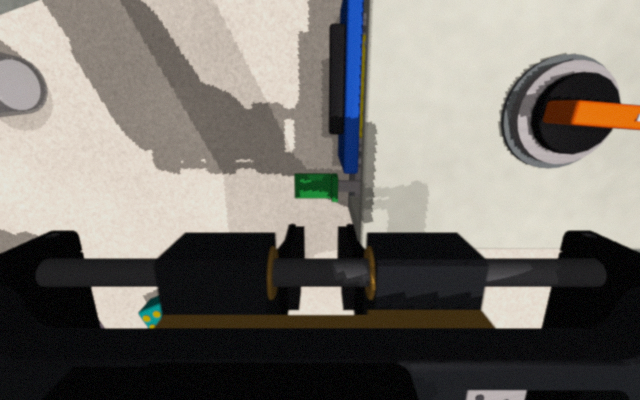

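Run:
```python
from h import *
r=dict(np.load("e1_wrist.npz"));r0=dict(np.load("w1.npz"))
for n,q in(("before",r0),("after",r)):
    g=blobs(q["img"],(50,120,60),(75,255,255),15)[0][0][0];x,y,w,h,_=g
    b,m=blobs(q["img"],(105,120,60),(125,255,255),100)
    print(n,g,"paddle front",tou(plane(q,(x,y+h/2),.061)),"panel",[( bb[0],tou(plane(q,(bb[0][0]+bb[0][2],bb[0][1]+bb[0][3]-3),.098)).round(4)) for bb in b])
print("rim",tou(plane(r,(362,240),.11)),tou(plane(r,(371,20),.11)))
cv2.imwrite("pics/e1c.png",crop(r["img"],280,0,420,250,2.4*1))
```

```text
before [311, 174, 40, 25, 868] paddle front [-0.33363725 -0.07038794] panel [([356, 0, 21, 172, 2539], array([-0.2744, -0.0458]))]
after [295, 174, 43, 28, 965] paddle front [-0.17508121 -0.07081824] panel [([343, 0, 21, 174, 2739], array([-0.1151, -0.0467]))]
rim [-0.11632558 -0.10253645] [-0.11605797  0.06078078]
```

View pics/e1c.png

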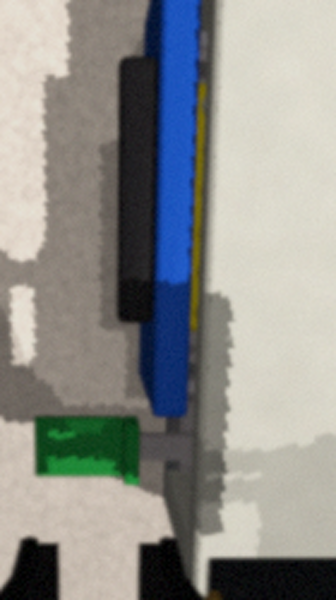

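Measured travel is about 159 mm, and the fingers slid on the paddle under 9 N, so the drawer is at or very near home. I'll do one gentle push on the rib to confirm.

Emit:
drive_tool:
  commands:
    - [0, -1, 0, 0, 0, 0, 0]
    - [0, 0, 2.5, 0, 0, 0, 0]
    - [0, 0, 3, 0, 0, 0, 0]
    - [0, 0, 2.7, 0, 0, 0, 0]
    - [0, 0, 2, 0, 0, 0, 0]
    - [0, 0, 0.9, 0, 0, 0, 0]
    - [0, 0, 0, 0, 0, 0, 0]
    - [0, 0, 0, 0, 0, 0, 0]

```text
time_s: 12.47
tool_pos: [0.5146, 0.0424, 0.1357]
tool_rot: [-180.0, -0.0, 162.9]
force: [0.2, -0.2, 0.3]
grip_width: 0.0017
```

```bash
python3 st.py e2 wrist;  python3 - <<'E'
from h import *
a=cv2.imread("pics/e2_wrist.png")
cv2.imwrite("pics/e2.png",cv2.resize(a[100:300,160:560],(640,320)))
E
```

```text
12.4667 [0.5146 0.0424 0.1357] u [-0.1612 -0.0698] [-180.    -0.   162.9] [-29.  10.  24. 113.  -5.  58.  70.] F [ 0.2 -0.2  0.3] Fu -0.1 -0.2
```

View pics/e2.png

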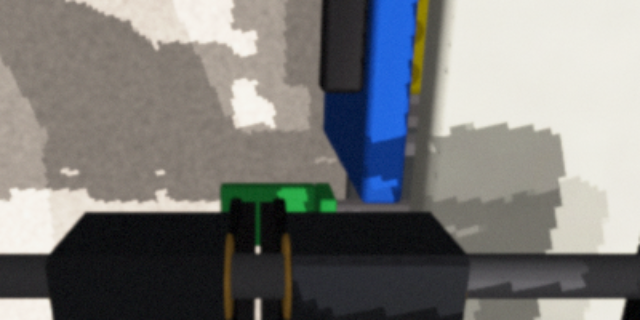

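Now the fingertips are just above the paddle, with about 13 mm to the rib. I push slowly.

Emit:
drive_tool:
  commands:
    - [0, 0.2, 0, 0, 0, 0, 0]
    - [0, 0.2, 0, 0, 0, 0, 0]
    - [0, 0.2, 0, 0, 0, 0, 0]
    - [0, 0.15, 0, 0, 0, 0, 0]
    - [0, 0.15, 0, 0, 0, 0, 0]
    - [0, 0.1, 0, 0, 0, 0, 0]
    - [0, 0.1, 0, 0, 0, 0, 0]
    - [0, 0.1, 0, 0, 0, 0, 0]
    - [0, 0, 0, 0, 0, 0, 0]

```text
time_s: 13.27
tool_pos: [0.518, 0.054, 0.1357]
tool_rot: [-180.0, -0.0, 163.0]
force: [-0.1, -1.1, 0.8]
grip_width: 0.0005
```

Emit:
drive_tool:
  commands:
    - [0, 0.1, 0, 0, 0, 0, 0]
    - [0, 0.1, 0, 0, 0, 0, 0]
    - [0, 0, 0, 0, 0, 0, 0]

```text
time_s: 13.52
tool_pos: [0.5182, 0.0542, 0.1357]
tool_rot: [-179.8, -0.1, 162.9]
force: [-2.6, -5.3, 3.8]
grip_width: 0.0004
```

Emit:
drive_tool:
  commands:
    - [0, 0.1, 0, 0, 0, 0, 0]
    - [0, 0.1, 0, 0, 0, 0, 0]
    - [0, 0, 0, 0, 0, 0, 0]

```text
time_s: 13.77
tool_pos: [0.5184, 0.0544, 0.1357]
tool_rot: [-179.7, -0.1, 162.8]
force: [-4.2, -8.7, 5.0]
grip_width: 0.0006
```

The stop is firm: 2 mm more of command gave 0.2 mm of motion at about 9.6 N. The rib face lies 160 mm from its start. I back off and go to the knob.

Emit:
drive_tool:
  commands:
    - [0, -0.6, 0, 0, 0, 0, 0]
    - [0, -0.7, -0.3, 0, 0, 0, 0]
    - [0, 0, -2.5, 0, 0, 0, 0]
    - [0, 0, -3.5, 0, 0, 0, 0]
    - [0, 0, -3.5, 0, 0, 0, 0]
    - [0.5, 1, -3, 0, 0, 0, 0.7]
    - [2, 3, -1.5, 0, 0, 0, 0.7]
    - [2, 3.2, -1, 0, 0, 0, 0.7]
    - [2, 3.2, 0, 0, 0, 0, 0.7]
    - [2, 3.2, 0, 0, 0, 0, 0.7]
    - [2, 3.2, 0, 0, 0, 0, 0.7]
    - [0.5, 1, 0, 0, 0, 0, 0.7]
    - [0, 0, 0, 0, 0, 0, 0.7]
    - [0, 0, 0, 0, 0, 0, 0.7]

```text
time_s: 14.93
tool_pos: [0.4624, 0.2483, 0.2887]
tool_rot: [-180.0, 0.0, 163.1]
force: [0.3, -0.2, 0.3]
grip_width: 0.0527
```

```bash
python3 st.py f1 wrist top scene
```

```text
14.9333 [0.4624 0.2483 0.2887] u [0.0204 0.0403] [-180.     0.   163.1] [-43.   3.  13. 102.  -1.  75.  43.] F [ 0.3 -0.2  0.3] Fu -0.1 -0.4
```

View pics/f1_wrist.png

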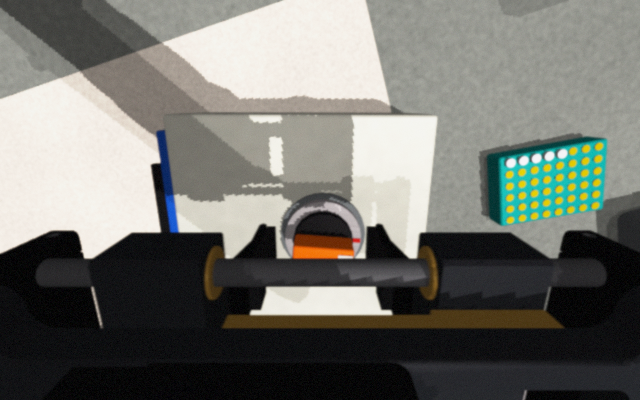

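Emit:
drive_tool:
  commands:
    - [-3, 0, 0, 0, 0, 0, 0.7]
    - [-3, 0, 0, 0, 0, 0, 0.7]
    - [0, 0, 0, 0, 0, 0, 0.7]
    - [0, 0, 0, 0, 0, 0, 0.7]

```text
time_s: 15.42
tool_pos: [0.5215, 0.2278, 0.2885]
tool_rot: [-179.9, 0.0, 162.6]
force: [0.1, 0.6, -0.2]
grip_width: 0.0608
```

```bash
python3 st.py f2 wrist;python3 - <<'E'
from h import *
r=dict(np.load("f2_wrist.npz"))
b,m=blobs(r["img"],(3,150,100),(17,255,255),30);print(b)
cv2.imwrite("pics/f2c.png",crop(r["img"],230,90,430,240,4))
E
```

```text
15.4167 [0.5215 0.2278 0.2885] u [ 0.018  -0.0222] [-179.9    0.   162.6] [-40.   9.  15.  96.  -2.  76.  48.] F [ 0.1  0.6 -0.2] Fu 0.6 0.0
[([294, 165, 67, 26, 1325], [324.4, 176.8])]
```

View pics/f2c.png

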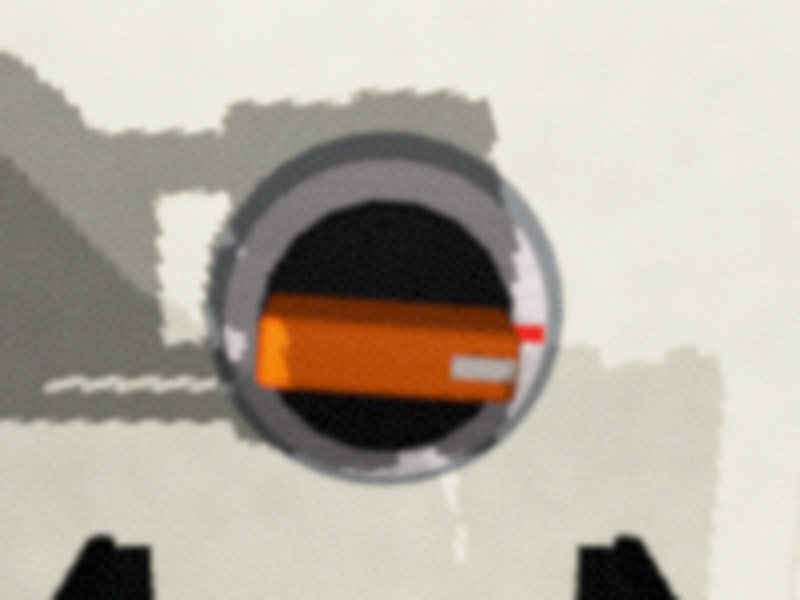

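Run:
```python
from h import *
r=dict(np.load("f2_wrist.npz"))
c=[np.array(p)/4+[230,90] for p in [(263,318),(262,388),(517,402),(518,334)]]
P=np.array([plane(r,p,.158) for p in c]);print(P.round(4))
d=(P[2]+P[3]-P[0]-P[1])/2;print("ctr",P.mean(0),"len",np.linalg.norm(d[:2]),"wid",np.linalg.norm((P[1]-P[0])),"yaw",np.degrees(np.arctan2(d[1],d[0])))
rd=plane(r,np.array((530,334))/4+[230,90],.12);k=P.mean(0)
print("red",np.degrees(np.arctan2(*(rd-k)[1::-1])))
```

```text
[[0.4879 0.2179 0.158 ]
 [0.5008 0.2133 0.158 ]
 [0.518  0.259  0.158 ]
 [0.5052 0.2628 0.158 ]]
ctr [0.50297737 0.23824044 0.158     ] len 0.04849585116740131 wid 0.013603517919715967 yaw 69.13828650209578
red 67.24562832112692
```

Emit:
drive_tool:
  commands:
    - [2.1, 0.4, 0, 0, 0, 0, 1]
    - [0, 0, 0, 0, 0, -6.65, 1]
    - [0, 0, 0, 0, 0, -6.65, 1]
    - [0, 0, 0, 0, 0, -6.65, 1]
    - [0, 0, 0, 0, 0, -6.65, 1]
    - [0, 0, 0, 0, 0, -6.65, 1]
    - [0, 0, 0, 0, 0, -6.65, 1]
    - [0, 0, 0, 0, 0, -6.65, 1]
    - [0, 0, 0, 0, 0, -6.65, 1]
    - [0, 0, 0, 0, 0, -6.65, 1]
    - [0, 0, 0, 0, 0, -6.65, 1]
    - [0, 0, 0, 0, 0, -6.65, 1]
    - [0, 0, 0, 0, 0, -6.65, 1]
    - [0, 0, 0, 0, 0, -6.65, 1]
    - [0, 0, 0, 0, 0, 0, 1]
    - [0, 0, 0, 0, 0, 0, 1]

```text
time_s: 16.8
tool_pos: [0.5003, 0.2407, 0.289]
tool_rot: [180.0, 0.0, -110.7]
force: [0.1, -0.0, -0.3]
grip_width: 0.0864
```

```bash
python3 st.py f3 wrist
python3 - <<'E'
from cell import env
import numpy as np
o=env.get_obs();y=np.radians(o["tool_rot"][2]);d=np.array([.5025,.238])-o["tool_pos"][:2]
print("tx,ty cm",100*(d@[np.cos(y),np.sin(y)]),100*(d@[np.sin(y),-np.cos(y)]))
E
```

```text
16.8 [0.5003 0.2407 0.289 ] u [0.0242 0.0018] [ 180.     0.  -110.7] [-37.   7.   9.  97.  -1.  76. 132.] F [ 0.1 -0.  -0.3] Fu 0.0 -0.1
tx,ty cm 0.17723832547240007 -0.2830344223816892
```

View pics/f3_wrist.png

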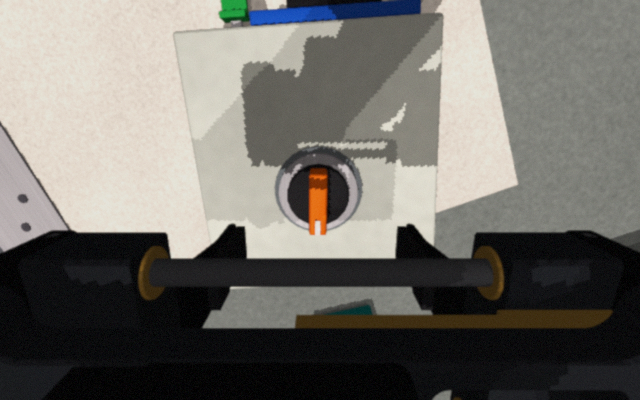

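Emit:
drive_tool:
  commands:
    - [0.2, -0.2, 2, 0, 0, 0, 1]
    - [0, 0, 2.5, 0, 0, 0, 1]
    - [0, 0, 2.3, 0, 0, 0, 1]
    - [0, 0, 1.2, 0, 0, 0, 1]
    - [0, 0, 0.4, 0, 0, 0, 1]
    - [0, 0, 0, 0, 0, 0, 1]
    - [0, 0, 0, 0, 0, 0, 1]

```text
time_s: 17.43
tool_pos: [0.5026, 0.2384, 0.2058]
tool_rot: [-179.9, 0.1, -110.6]
force: [0.5, -0.4, -0.1]
grip_width: 0.0872
```

```bash
python3 st.py f4 wrist
```

```text
17.4333 [0.5026 0.2384 0.2058] u [ 0.0227 -0.0011] [-1.799e+02  1.000e-01 -1.106e+02] [-37.  10.   9. 103.  -2.  66. 133.] F [ 0.5 -0.4 -0.1] Fu -0.3 -0.6
```

View pics/f4_wrist.png

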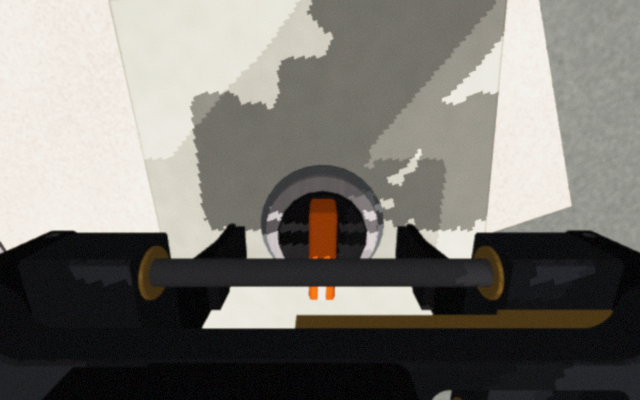

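The wing is centred between the fingers, at columns 309–336 against a mid of 320. I close gently first.

Emit:
drive_tool:
  commands:
    - [0, 0, 0, 0, 0, 0, 0.3]
    - [0, 0, 0, 0, 0, 0, 0.2]
    - [0, 0, 0, 0, 0, 0, 0]
    - [0, 0, 0, 0, 0, 0, 0]
    - [0, 0, 0, 0, 0, 0, 0]
    - [0, 0, 0, 0, 0, 0, 0]
    - [0, 0, 0, 0, 0, 0, 0]
    - [0, 0, 0, 0, 0, 0, 0]
  force: 15

```text
time_s: 18.15
tool_pos: [0.5021, 0.238, 0.2048]
tool_rot: [-180.0, 0.0, -110.6]
force: [-0.3, -1.5, -0.7]
grip_width: 0.0416
```

```bash
python3 st.py f5; python3 -c "
from cell import env;o=env.get_obs();print(o['wrist_torque'],o['grip_width'])"
```

```text
18.15 [0.5021 0.238  0.2048] u [ 0.0222 -0.0007] [-180.     0.  -110.6] [-37.  10.   9. 103.  -2.  66. 133.] F [-0.3 -1.5 -0.7] Fu -1.5 -0.2
[0.09981332 0.13600204 0.00098379] 0.04164624104491449
```

Emit:
drive_tool:
  commands:
    - [0, 0, 0, 0, 0, 0, 0]
    - [0, 0, 0, 0, 0, 0, 0]
    - [0, 0, 0, 0, 0, 0, 0]
    - [0, 0, 0, 0, 0, 0, 0]

```text
time_s: 18.48
tool_pos: [0.5021, 0.2381, 0.2048]
tool_rot: [-180.0, 0.0, -110.6]
force: [-0.3, -0.3, -0.8]
grip_width: 0.0147
```

```bash
python3 st.py f6 wrist scene
python3 - <<'E'
from h import *
a=cv2.imread("pics/f6_wrist.png");b=cv2.imread("pics/f6_scene.png")
cv2.imwrite("pics/f6.png",np.vstack([a[100:330],crop(b,340,130,460,190,5.33)[:,:640]]))
E
```

```text
18.4833 [0.5021 0.2381 0.2048] u [ 0.0222 -0.0007] [-180.     0.  -110.6] [-37.  10.   9. 103.  -2.  66. 133.] F [-0.3 -0.3 -0.8] Fu -0.4 0.2
```

View pics/f6.png

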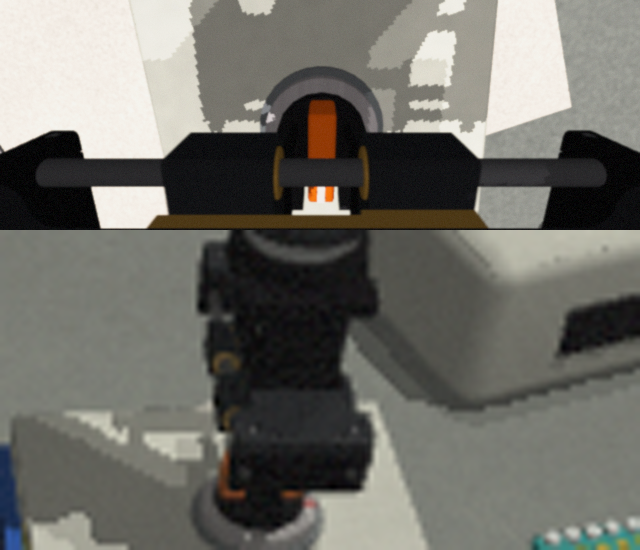

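Emit:
drive_tool:
  commands:
    - [0, 0, 0, 0, 0, 0, 0]
    - [0, 0, 0, 0, 0, 0, 0]
    - [0, 0, 0, 0, 0, 3, 0]
    - [0, 0, 0, 0, 0, 5, 0]
    - [0, 0, 0, 0, 0, 5, 0]
    - [0, 0, 0, 0, 0, 5, 0]
    - [0, 0, 0, 0, 0, 5, 0]
    - [0, 0, 0, 0, 0, 5, 0]
    - [0, 0, 0, 0, 0, 5, 0]
    - [0, 0, 0, 0, 0, 5, 0]
    - [0, 0, 0, 0, 0, 5, 0]
    - [0, 0, 0, 0, 0, 2, 0]
    - [0, 0, 0, 0, 0, 0, 0]
  force: 35

```text
time_s: 19.67
tool_pos: [0.5018, 0.2383, 0.2048]
tool_rot: [180.0, -0.0, -155.6]
force: [-1.3, -0.1, 0.8]
grip_width: 0.0136
```

```bash
cat > f.sh <<'E'
python3 st.py $1 wrist scene top; python3 - $1 <<'P'
from h import *
from cell import env
import sys
n=sys.argv[1]
print(env.get_obs()["wrist_torque"].round(3))
a=cv2.imread(f"pics/{n}_wrist.png");b=cv2.imread(f"pics/{n}_scene.png")
cv2.imwrite(f"pics/{n}.png",np.vstack([a[100:330],crop(b,340,130,460,190,5.33)[:,:640]]))
P
E
bash f.sh g1
```

```text
19.6667 [0.5018 0.2383 0.2048] u [ 0.0223 -0.0003] [ 180.    -0.  -155.6] [-40.  10.  13. 104.  -3.  66.  88.] F [-1.3 -0.1  0.8] Fu -0.5 1.2
[0.167 0.426 0.022]
```

View pics/g1.png

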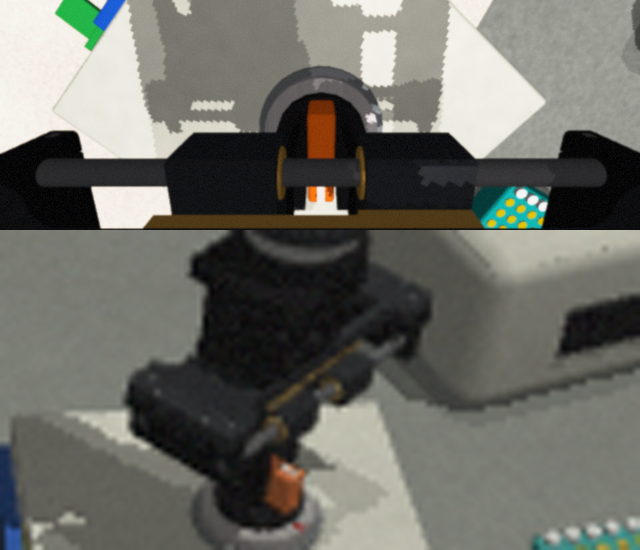

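The knob follows the fingers: the wing has turned 45° with the gripper and the red mark has moved with it. Carrying on.

Emit:
drive_tool:
  commands:
    - [0, 0, 0, 0, 0, 4, 0]
    - [0, 0, 0, 0, 0, 5, 0]
    - [0, 0, 0, 0, 0, 5, 0]
    - [0, 0, 0, 0, 0, 5, 0]
    - [0, 0, 0, 0, 0, 5, 0]
    - [0, 0, 0, 0, 0, 5, 0]
    - [0, 0, 0, 0, 0, 5, 0]
    - [0, 0, 0, 0, 0, 5, 0]
    - [0, 0, 0, 0, 0, 4, 0]
    - [0, 0, 0, 0, 0, 4, 0]
    - [0, 0, 0, 0, 0, 4, 0]
    - [0, 0, 0, 0, 0, 4, 0]
    - [0, 0, 0, 0, 0, 0, 0]

```text
time_s: 20.9
tool_pos: [0.5019, 0.2384, 0.2048]
tool_rot: [180.0, -0.0, 149.4]
force: [-1.8, 0.7, 0.5]
grip_width: 0.0139
```

```bash
bash f.sh g2
```

```text
20.9 [0.5019 0.2384 0.2048] u [ 0.0225 -0.0003] [180.   -0.  149.4] [-45.  11.  18. 104.  -4.  66.  34.] F [-1.8  0.7  0.5] Fu 0.2 1.9
[ 0.24   0.533 -0.086]
```

Emit:
drive_tool:
  commands:
    - [0, 0, 0, 0, 0, 4, 0]
    - [0, 0, 0, 0, 0, 4, 0]
    - [0, 0, 0, 0, 0, 4, 0]
    - [0, 0, 0, 0, 0, 4, 0]
    - [0, 0, 0, 0, 0, 4, 0]
    - [0, 0, 0, 0, 0, 4, 0]
    - [0, 0, 0, 0, 0, 4, 0]
    - [0, 0, 0, 0, 0, 4, 0]
    - [0, 0, 0, 0, 0, 0, 0]

```text
time_s: 21.8
tool_pos: [0.502, 0.2385, 0.2048]
tool_rot: [180.0, -0.0, 117.4]
force: [-2.0, 1.0, 1.3]
grip_width: 0.0138
```

```bash
bash f.sh g3
```

```text
21.8 [0.502  0.2385 0.2048] u [ 0.0226 -0.0004] [180.   -0.  117.4] [-47.  11.  21. 104.  -4.  66.   3.] F [-2.   1.   1.3] Fu 0.4 2.2
[ 0.403  0.559 -0.055]
```

View pics/g3.png

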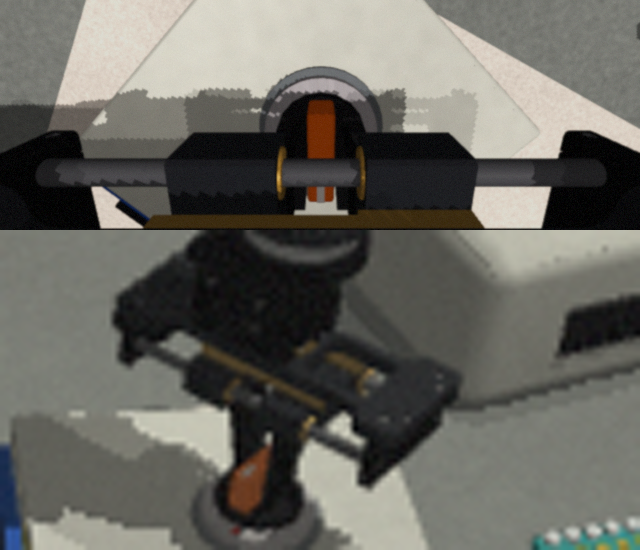

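Emit:
drive_tool:
  commands:
    - [0, 0, 0, 0, 0, 4, 0]
    - [0, 0, 0, 0, 0, 4, 0]
    - [0, 0, 0, 0, 0, 4, 0]
    - [0, 0, 0, 0, 0, 4, 0]
    - [0, 0, 0, 0, 0, 4, 0]
    - [0, 0, 0, 0, 0, 4, 0]
    - [0, 0, 0, 0, 0, 4, 0]
    - [0, 0, 0, 0, 0, 4, 0]
    - [0, 0, 0, 0, 0, 4, 0]
    - [0, 0, 0, 0, 0, 4, 0]
    - [0, 0, 0, 0, 0, 4, 0]
    - [0, 0, 0, 0, 0, 4, 0]
    - [0, 0, 0, 0, 0, 0, 0]

```text
time_s: 23.03
tool_pos: [0.5021, 0.2384, 0.2048]
tool_rot: [180.0, -0.0, 69.4]
force: [-2.4, 2.0, 0.1]
grip_width: 0.0139
```

```bash
bash f.sh g4
```

```text
23.0333 [0.5021 0.2384 0.2048] u [ 0.0226 -0.0006] [180.   -0.   69.4] [-51.  11.  26. 104.  -5.  66. -44.] F [-2.4  2.   0.1] Fu 1.2 2.9
[0.539 0.422 0.016]
```

View pics/g4.png

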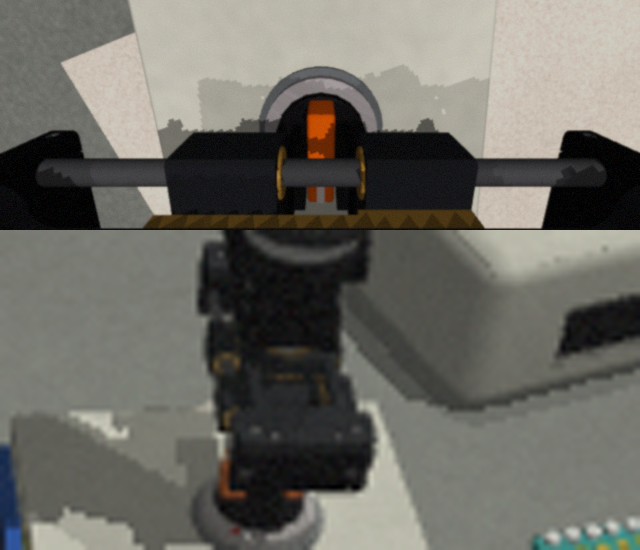

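The red mark stayed at crop (235,530) while the wing turned 48° further, so the knob slips. I let go and lift.

Emit:
drive_tool:
  commands:
    - [0, 0, 0, 0, 0, 0, 0.5]
    - [0, 0, 0, 0, 0, 0, 0.8]
    - [0, 0, 0, 0, 0, 0, 0.8]
    - [0, 0, 0, 0, 0, 0, 0.8]
    - [0, 0, 0, 0, 0, 0, 0.8]
    - [0, 0, 0, 0, 0, 0, 0.8]
    - [0, 0, -1, 0, 0, 0, 0.8]
    - [0, 0, -3, 0, 0, 0, 0.8]
    - [0, 0, -4, 0, 0, 0, 0.8]
    - [-2, 0, -4, 0, 0, 0, 0.8]
    - [-3, 0, 0, 0, 0, 0, 0.8]
    - [0, 0, 0, 0, 0, 0, 0.8]
    - [0, 0, 0, 0, 0, 0, 0.8]

```text
time_s: 24.27
tool_pos: [0.4854, 0.191, 0.3239]
tool_rot: [179.9, -0.2, 69.3]
force: [0.5, 0.5, -0.7]
grip_width: 0.0695
```

```bash
bash f.sh h1
```

```text
24.2667 [0.4854 0.191  0.3239] u [-0.0277  0.0015] [179.9  -0.2  69.3] [-51.   1.  27. 100.  -1.  79. -44.] F [ 0.5  0.5 -0.7] Fu 0.6 -0.4
[-0.077  0.149  0.015]
```

View pics/h1_wrist.png

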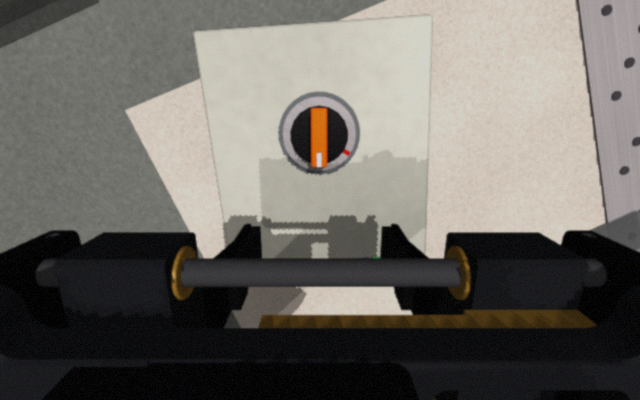

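View pics/h1_scene.png

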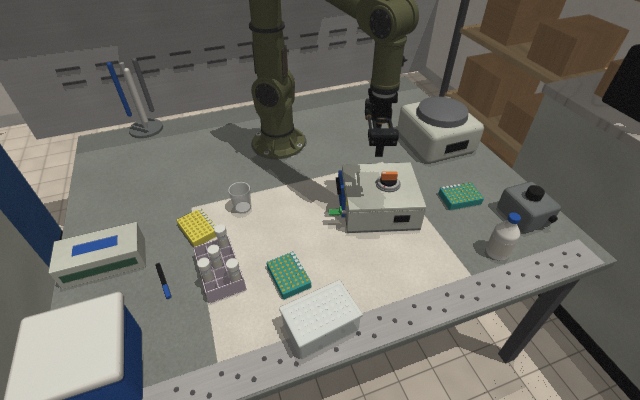

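View pics/h1_top.png

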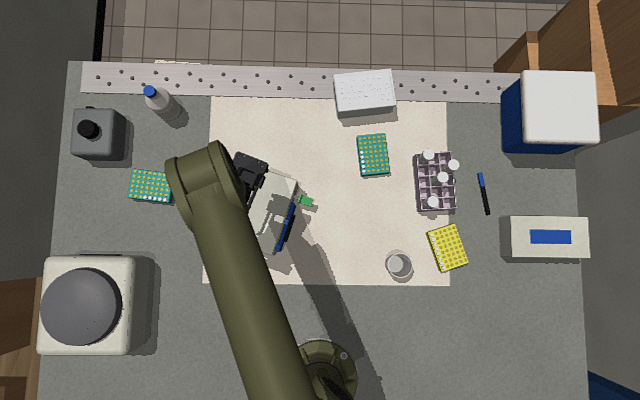

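Run:
```python
from h import *
r=dict(np.load("h1_wrist.npz"))
im=r["img"];b,_=blobs(im,(3,150,100),(17,255,255),60);print(b)
m=cv2.inRange(cv2.cvtColor(im,cv2.COLOR_BGR2HSV),(170,120,90),(180,255,255));m[:90]=0;m[180:]=0
ys,xs=np.nonzero(m);red=plane(r,(xs.mean(),ys.mean()),.12);w=plane(r,(319,160),.158);k=np.array([.5021,.2384])
a=lambda p:np.degrees(np.arctan2(p[1]-k[1],p[0]-k[0]));print("red",a(red),"white",a(w))
t=dict(np.load("h1_top.npz"));s=dict(np.load("h1_scene.npz"))
gt=blobs(t["img"],(50,120,60),(75,255,255),15)[0];gs=blobs(s["img"],(50,120,60),(75,255,255),15)[0];print(gt,gs)
print(tou(plane(s,gs[0][1],.057))-tou(plane(s,(284.9,213.8),.057)))
cv2.imwrite("pics/h1c.png",crop(s["img"],315,155,435,240,6))
```

```text
[([310, 107, 18, 61, 925], [319.0, 134.5])]
red -57.02708118961883 white -108.80341266147238
[([298, 195, 15, 11, 103], [304.9, 200.1])] [([329, 206, 13, 9, 78], [335.2, 211.3])]
[0.16139538 0.00188644]
```

View pics/h1c.png

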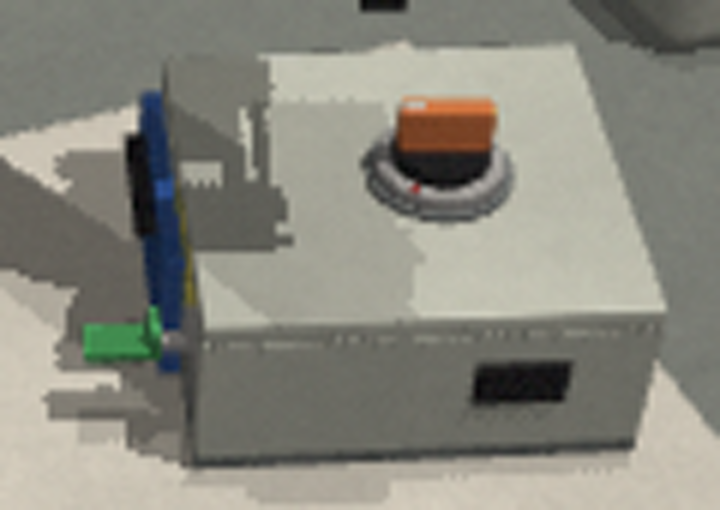

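```bash
python3 -c "
from cell import env
print(env.get_obs()['time_s']);print(env.sign_off())"
```

```text
24.4167
the job is handed in; nothing more can be done
None
```

The drawer is closed and locked, and I handed the job in at 24.4 s of the 69 s allowed.

- **Drawer:** I pressed the green lever down about 11 mm at about 9 N and slid the drawer in with it pressed, easing to 1 mm steps at the end. I then let go. A second push on the thumb rib met a firm stop at about 9.6 N.
- **Travel check:** Three camera measurements of how far the drawer moved gave 158.5, 159.3 and 161 mm. They agree with 160 mm within the camera calibration of about 2 mm, so I take the drawer as home. I could not read its position more finely than that.
- **Lock:** I pinched the wing and turned it 180° clockwise. The red mark stopped while the wing turned on. In the last picture the white mark is about 50° past it, after allowing for the roughly 2° between them at the start.
- **Rest of the scene:** In the last pictures the bystanders stand where they were at the start, and the gripper is clear of everything. Only a sliver of the yellow rack shows once the drawer is closed, so I could not see the whole rack. It lay flat in the drawer in the pictures taken during the slide.
- **Disagreement:** The wrist torque reading about the vertical stayed under 0.1 N m during the turn, though slipping should take about 0.25 N m. I judged the slip by the red and white marks instead.

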